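# Tighten the microscope's hold-down clamp with its reversible ratchet handle

### The job

The clamp that holds the microscope's foot to its board is loose. Take the objective that stands on the board in the way of the clamp's ratchet handle and stand it upright with the others in the lens tray; flip the ratchet's reversing lever from loosen to tighten, and work the handle to and fro until the clamp screw is fully tight (it tightens clockwise and then comes up firm). Never unscrew the clamp, knock an objective over or disturb the other things, and leave the lever on tighten.

Things in the scene. Friction and masses are not known exactly. Their poses are not given: they have to be found in the camera images.
- station: Fixed dark steel board (420 x 460 mm, top 25 mm above the table) with an upright white microscope, a black stage plate on pillars and the hold-down clamp. Origin: on the table under the vertical axis of the clamp screw; z up, -y = outward from the microscope's flank to the free board. In this frame the board spans x -210..210, y -220..240 mm; the microscope (575 mm tall) x -165..215, y 14..216.
- stage_edge (a point): Middle of the lower outer edge of the black stage plate, 205 mm above the table (plate 12 mm thick). The plate reaches 93 mm to either side along the station's x and 340 mm inward (station +y). This edge lies 55 mm outward of the screw's axis, so the plate overhangs the ratchet head and the reversing lever's tab.
- pillar_a (a point): Centre of one outer pillar of the stage plate: an aluminium rod 18 mm thick from the board (25 mm) up to the plate (205 mm), 62 mm from the screw's axis along station -x and 40 mm outward.
- pillar_b (a point): The other outer pillar, the same, 62 mm along station +x and 40 mm outward.
- handle (a joint): Swing of the ratchet handle about the screw's axis, rad, clockwise from above positive. At 0 it points outward (station -y); at +-0.78 it meets the pillars; starts between -0.05 and 0.25. Its drag is 0.1 N m. One way it clicks freely over the ratchet's 12 teeth (30 degrees each), the other way it carries the screw; at each change of direction up to 0.6 rad of swing is lost before it bites.
- grip (a point): Point on the axis of the level round black handle grip, 130 mm from the screw's axis and 69 mm above the table. The grip is 18 mm thick and runs from 85 to 165 mm from the axis. Inside of it: a steel shank 15 mm wide (top 74.5 mm above the table), a neck 30 mm wide (up to 42 mm from the axis, top 78 mm) and the round head, 49 mm across, 60 to 78 mm above the table.
- tab (a point): Centre of the upright thumb tab of the small dark steel reversing lever on the ratchet's neck: a fin 5 mm thick (across the lever), 9 mm along it, from 80 to 100 mm above the table, 18 mm outward of the lever's pivot, above the handle's shank. Push it sideways, across the handle; it travels about 16 mm. It lies just under the stage plate's outer edge.
- pivot (a point): The reversing lever's upright pivot, on the handle's centre line 33 mm from the screw's axis, at the neck's top face.
- lever (a joint): Angle of the reversing lever to the handle, rad, clockwise from above positive, stops at +-0.5. Starts near -0.45, tab on the handle's anticlockwise side = loosen (carries the screw anticlockwise, clicks freely clockwise). Near +0.45, tab on the clockwise side = tighten (carries clockwise, clicks anticlockwise). In the middle neither holds. Some 2 N at the tab moves it; it stays where left.
- screw (a joint): Turn of the clamp screw, rad, clockwise from above positive. It starts at 0 and is fully tight at 1.6 (within 0.1 is tight), where it stops; it stays where it is left. Turning it takes some 2 N at the grip, the handle's drag included; once it is tight the handle comes up firm and springy, and further strokes do no harm. One swing is not enough: it takes two or three strokes.
- lens_mid (a point): Centre of the steel microscope objective that stands alone on the board near the handle's clockwise side, half-way up. It is 52 mm tall and stands upright on its thread end (23 mm across, 5 mm high); the barrel is 28 mm in diameter from 6 to 34 mm above its foot, the nose narrows to 13 mm on top. Mass about 0.13 kg.
- tray_floor (a point): Centre of the inner floor (4 mm above the table) of the aluminium lens tray, a fixed open tray of 190 x 110 mm outside with 4 mm walls 16 mm high; its long side lies along this point's x. Two objectives stand in it already; there is always room for a third.
- lens_b_mid (a point): Centre of an objective of the same shape standing in the tray. Leave it.
- lens_c_mid (a point): Centre of the other objective of the same shape standing in the tray. Leave it.
- oil: Small amber bottle, 26 mm in diameter, 55 mm tall, on the board beyond the handle's end; origin at the centre of its underside. Leave it.
- eyepiece: Spare black eyepiece, 38 mm in diameter, 54 mm tall, standing on the board on the side of the handle's anticlockwise end; origin at its underside. Leave it.
- slide_box: Grey slide box on the table, 85 x 100 x 33 mm; origin at the centre of its underside. Leave it.
- jar: Glass jar with white lid on the table, 60 mm in diameter, 75 mm tall; origin at its underside. Leave it.
- driver: Screwdriver lying on the table, 160 mm long, at most 35 mm high; leave it.

How it is judged:
By the outcome, as a careful person would: the job done as asked, in the order asked, and still so for the second after the job is handed in, with the robot touching nothing.
It also fails if it takes over 69 s, if anything falls off the work surface, if the arm or the gripper's body presses on something with over 40 N, if the wrist force passes 120 N, or if a joint passes its speed limit or range.

### The arm

A 7-joint arm with a two-finger parallel gripper is mounted at the origin on the work surface. World frame = base frame: x ahead of the robot, y to its left, z up, the work surface at z = 0. Lengths are in m, angles in degrees, forces in N, time in s.
With the tool pointing down it reaches from about 0.425 to 0.875 m from the base axis. Payload 4.7 kg.
Tool frame: the origin (TCP) lies on the centre line of the jaws, within the pads' length; the fingertips stand 8 mm ahead of it and the grasp point (between the pads) lies 11 mm behind it; z points along the fingers, y is the direction in which the jaws open and shut (so a half turn about z gives the same grasp; the last joint's range is limited). The gripper opens to 87 mm and grips with 3 to 60 N. Pads are 19 mm wide; open, the fingers measure 117 mm over their backs; the gripper's body (75 mm by 190 mm) begins 51 mm behind the grasp point.
Start: joints at [77.47, 18.392, -4.016, 83.108, 1.295, 78.541, -3.26], TCP at [0.15, -0.632, 0.231] pointing down, gripper open.
Joint ranges: [-163.93, 163.93], [-17.29, 119.83], [-79.2, 71.16], [3.27, 140.29], [-89.18, 269.18], [5.43, 117.66], [-154.24, 154.24]. Speed limits (degrees/s): [147.25, 147.25, 180, 180, 180, 180, 180].

### API

Orientations are given as [roll, pitch, yaw] about the fixed x, y, z axes, in that order (R = Rz(yaw) Ry(pitch) Rx(roll)).
In Python, from cell import env gives the robot as it stands. The module is installed in compiled form; this text tells all that it offers.
- The arm moves only by the tool move_arm, never from a script. Its argument "steps" is a list of rows, each a list of 2 entries, a list of its own where there are three numbers: the shift along the tool's x, y, z in m, then the turn about the tool's z in rad. A call has 1 to 20 rows; each row is the pose to reach, as a shift and turn from the pose commanded when the call began, along the tool's axes at that moment; what a row does not reach only later rows make up. A row lasts 1/8 s, in which the tool goes at most 62.5 mm and 10.7 degrees, less where a joint would pass 70% of its speed; a pose out of reach is approached as far as the arm can. A call with a gripper value outside its range is refused whole. "hand" is the closure, from -1 (fully open) to 1 (shut), set as the call begins (left out, the last holds). The fingers move at their own pace and stop on an object; "squeeze" is the grip in N (left out, the last holds). Time passes only in rows, so rows that repeat a pose let the fingers close. It gives the time, the measured TCP pose, the force and the opening at its end, in the units of the state.
- env.get_obs(): the state, without advancing time (a new reading comes with each control period).
- env.read_camera(name): name is "scene" or "top"; returns (picture, depth): 420x560x3 uint8, red, green, blue; 420x560 float32, m along the optical axis (not along the pixel's ray), 0 where there is no reading.
- env.calibration(name): a dict with "intrinsics" (3x3 intrinsics, pixels), "position" and "orientation" of the camera in the world. Camera axes: x right, y up, looking along -z (the intrinsics and any distortion apply to the point x, -y, -z); pixel columns grow to the right and rows downward; lengths in m; the calibration is good to about 2 mm. A picture is of the moment at which its call begins. calibration takes no time and is no camera call.
- env.sign_off(): hands the job in, once; it reports no verdict.
Trained networks look in the newest picture that a camera, given by its name, has taken for a name from the list of things; names that differ only in an ending like _2 or _b are one class to them, and where a whole thing is asked for, a point or a joint stands for the part that bears it (a point fixed in the world has none). Each returns a list of dicts, best first, with "conf" (0 to 1); they miss things now and then, are a little off and sometimes report something else, mostly with a low value. They report only what shows in the picture. A call takes as long as a camera call.
- env.cut_out(camera, query): "region" (420x560 bool, what is visible of it) and "uv" ([column, row] in pixels, amid what is visible of it).
The state is a dict: "time_s": time; "qpos": joint angles; "joint_velocities": joint speeds; "effort": joint torques, N m; "tool_pos": TCP position; "tool_rot": TCP orientation; "force": force on the tool from outside, world axes, zero at the start; "wrist_torque": the same for the moment, N m; "grip_width": finger opening in m.
Only numpy, scipy, OpenCV 4.12 (cv2) and the standard library are available. Lean on these libraries where they do the work, as an engineer would, in place of code of your own. Each camera call takes 0.05 s, during which the arm holds its last target. There are 200 camera calls.

## Working session

There is one attempt and no reset: what is moved stays moved. The work goes in short steps, Python scripts to look and compute and a tool call to move; the robot and the scene stay as the last step left them, time stands still between calls to the robot, and variables do not carry over. Pictures are saved under pics/ and viewed, about 8 in all and at most 12, crops included, and the job is handed in when it is done.

Besides the shell and the picture viewer there is one more tool, called by a JSON object that holds its "method" and its "body", one argument or row to a line. move_arm: Moves the arm, as the interface text tells. Its arguments: {"type":"object","properties":{"steps":{"type":"array"},"hand":{"type":"number"},"squeeze":{"type":"number"}},"required":["steps"]}

```bash
mkdir -p pics
cat > h.py <<'E'
from cell import env
import numpy as np, cv2
from scipy.spatial.transform import Rotation as R
def cal(c):
    k=env.calibration(c); return k
def world(c,u,v,d):
    k=cal(c);K=np.array(k["intrinsics"]);o=np.array(k["orientation"])
    M=o if o.shape==(3,3) else (R.from_euler('xyz',o,degrees=True).as_matrix() if o.size==3 else None)
    p=np.stack([(u-K[0,2])/K[0,0]*d,-(v-K[1,2])/K[1,1]*d,-d],-1)
    return p@M.T+np.array(k["position"])
def proj(c,P):
    k=cal(c);K=np.array(k["intrinsics"]);M=R.from_euler('xyz',k["orientation"],degrees=True).as_matrix()
    q=(np.atleast_2d(P)-np.array(k["position"]))@M
    return np.stack([K[0,0]*q[:,0]/-q[:,2]+K[0,2],K[1,1]*q[:,1]/q[:,2]+K[1,2]],-1)
E
python3 - <<'E'
from h import *
for c in("scene","top"):
    print(c,env.calibration(c))
    im,d=env.read_camera(c); cv2.imwrite(f"pics/{c}0.png",im[:,:,::-1]); np.save(f"{c}0.npy",d)
    for q in("station","handle","lever","tab","lens_mid","tray_floor","oil","eyepiece","grip","jar","slide_box","driver"):
        try:
            for r in env.cut_out(c,q)[:3]:
                m=r["region"]&(d>0);vv,uu=np.nonzero(m)
                w=world(c,uu,vv,d[m]) if m.any() else None
                print(q,round(r["conf"],2),np.round(r["uv"]),m.sum(),np.round(np.median(w,0),3) if w is not None else'',np.round(np.percentile(w,98,axis=0),3) if w is not None else '',np.round(np.percentile(w,2,axis=0),3) if w is not None else '')
        except Exception as e: print(q,repr(e))
print(env.get_obs())
E
```

```text
scene {'intrinsics': array([[399.0219175 ,   0.        , 271.66739346],
       [  0.        , 399.0219175 , 205.29588886],
       [  0.        ,   0.        ,   1.        ]]), 'position': array([1.1366355 , 0.21702204, 0.67465969]), 'orientation': array([ 51.39628906,   0.73282842, 121.82403737])}
station 0.64 [457. 271.] 66850 [0.654 0.216 0.215] [0.798 0.365 0.55 ] [ 0.486 -0.073  0.023]
handle 0.73 [362. 271.] 984 [0.603 0.088 0.077] [0.617 0.141 0.082] [ 0.577 -0.039  0.062]
lever 0.64 [454. 277.] 67125 [0.654 0.216 0.215] [0.798 0.366 0.55 ] [ 0.484 -0.073  0.023]
lever 0.58 [365. 274.] 48 [0.596 0.087 0.082] [0.603 0.094 0.084] [0.587 0.08  0.08 ]
tab 0.5 [363. 270.] 45 [0.596 0.086 0.082] [0.603 0.093 0.084] [0.587 0.079 0.08 ]
lens_mid 0.55 [453. 277.] 66772 [0.654 0.217 0.215] [0.798 0.365 0.55 ] [ 0.488 -0.072  0.023]
lens_mid 0.47 [327. 248.] 210 [ 0.549 -0.02   0.059] [ 0.555 -0.01   0.078] [ 0.536 -0.033  0.035]
tray_floor 0.61 [237. 206.] 1935 [ 0.486 -0.309  0.005] [ 0.574 -0.248  0.018] [ 0.383 -0.372  0.   ]
oil 0.65 [271. 284.] 218 [ 0.694 -0.062  0.058] [ 0.7   -0.
[... 2658 characters left out ...]
0.089  0.022]
{'time_s': 1.3, 'qpos': array([77.46805644, 18.39248172, -4.01595067, 83.10800307,  1.29375296,
       78.53906145, -3.26065259]), 'joint_velocities': array([-0.09479939,  0.04942787,  0.01803384,  0.00260771, -0.07484882,
        0.00673921, -0.03294931]), 'effort': array([ 2.61808473e-04, -4.91094053e+01, -4.03270544e-01, -3.12769926e+01,
       -6.37414469e-02,  3.36474949e-02,  3.69271027e-05]), 'tool_pos': array([ 0.1499564 , -0.63249397,  0.2305762 ]), 'tool_rot': array([1.79994486e+02, 1.46816198e-03, 1.33397077e+01]), 'force': array([ 0.63990113,  0.02121968, -0.78669648]), 'wrist_torque': array([ 0.00808817,  0.08382804, -0.01742996]), 'grip_width': 0.0871411251143259}
```

View images.

View pics/scene0.png

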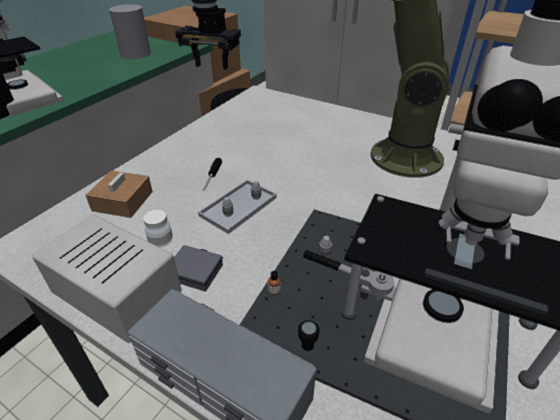

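View pics/top0.png

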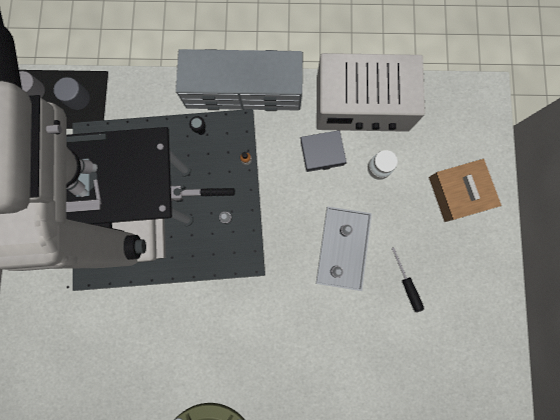

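Run:
```python
from h import *
d=np.load("top0.npy"); v,u=np.mgrid[:420,:560]; W=world("top",u,v,d)
def rect(m,name):
    m=cv2.morphologyEx(m.astype(np.uint8),cv2.MORPH_OPEN,np.ones((3,3)))
    n,l,s,_=cv2.connectedComponentsWithStats(m); i=1+np.argmax(s[1:,4]); P=W[l==i]
    r=cv2.minAreaRect((P[:,:2]*1000).astype(np.float32)); print(name,len(P),np.round(P[:,2].mean(),4),r); print(np.round(cv2.boxPoints(r),1)); return P
P=rect((abs(W[...,2]-.217)<.005)&(d>0)&(W[...,1]<.3)&(W[...,0]>.4),"plate")
print(P.min(0),P.max(0))
# outer edge: per column of x, min y
for x in np.arange(.47,.72,.02):
    s=P[abs(P[:,0]-x)<.008]; 
    if len(s):print(round(x,2),round(s[:,1].min(),4),end=' ; ')
print()
B=rect((abs(W[...,2]-.025)<.005)&(d>0)&(W[...,1]<.3)&(W[...,0]>.3),"board")
for x in np.arange(.4,.82,.04):
    s=B[abs(B[:,0]-x)<.01]; 
    if len(s):print(round(x,2),round(s[:,1].min(),4),end=' ; ')
print()
T=rect((W[...,2]<.012)&(W[...,2]>.0025)&(d>0)&(abs(W[...,0]-.474)<.13)&(abs(W[...,1]+.313)<.1),"tray")
for c in("top","scene"):
    d=np.load(c+"0.npy");W=world(c,u,v,d)
    for n,(x0,x1,y0,y1) in dict(lens=(.51,.575,-.06,.02),tray=(.37,.58,-.38,-.24),grip=(.56,.64,-.06,.03),head=(.56,.64,.03,.15)).items():
        m=(W[...,0]>x0)&(W[...,0]<x1)&(W[...,1]>y0)&(W[...,1]<y1)&(d>0)&(W[...,2]<.12)&(W[...,2]>(.022 if n=="tray" else .055 if n!="lens" else .034))
        Q=W[m]
        if n=="tray":
            k,l,s,_=cv2.connectedComponentsWithStats(m.astype(np.uint8))
            for i in range(1,k):
                q=W[l==i]
                if len(q)>15: 
                    t=q[q[:,2]>q[:,2].max()-.012]; print(c,n,len(q),"top",np.round(t.mean(0),4),q[:,2].max())
        elif n=="lens":
            t=Q[Q[:,2]>Q[:,2].max()-.008];print(c,n,len(Q),np.round(t.mean(0),4),Q.max(0),Q.min(0))
        elif n=="grip":
            for y in np.arange(-.04,.03,.01):
                q=Q[abs(Q[:,1]-y)<.005]; q=q[q[:,2]>.07]
                if len(q):print(c,n,round(y,3),len(q),np.round([q[:,0].min(),q[:,0].mean(),q[:,0].max(),q[:,2].max()],4))
        else:
            t=Q[Q[:,2]>.085]; print(c,"tabpts",len(t),np.round(t,3)[:14].tolist())
            for y in np.arange(.03,.14,.01):
                q=Q[abs(Q[:,1]-y)<.005]
                if len(q):print(c,n,round(y,3),len(q),np.round([q[:,0].min(),q[:,0].mean(),q[:,0].max(),q[:,2].max()],4))
    im=cv2.imread(f"pics/{c}0.png"); x,y=(150,140) if c=="top" else (290,215)
    cv2.imwrite(f"pics/{c}0c.png",cv2.resize(im[y:y+110,x:x+150],None,fx=5,fy=5,interpolation=cv2.INTER_CUBIC))
a=cv2.imread("pics/top0c.png");b=cv2.imread("pics/scene0c.png")
cv2.imwrite("pics/both.png",cv2.resize(np.vstack([a,b]),(550,806))[:600] if 0 else cv2.resize(np.hstack([a,b]),(800,293)))
```

```text
plate 7696 0.2169 ((600.7735595703125, 167.004638671875), (186.14695739746094, 204.09317016601562), 5.60445499420166)
[[498.2 259.5]
 [518.1  56.4]
 [703.4  74.5]
 [683.4 277.7]]
[0.50389491 0.05677028 0.21203066] [0.70033903 0.27537454 0.22195604]
0.51 0.0715 ; 0.53 0.0568 ; 0.55 0.0605 ; 0.57 0.062 ; 0.59 0.0633 ; 0.61 0.0651 ; 0.63 0.0676 ; 0.65 0.0686 ; 0.67 0.0717 ; 0.69 0.073 ; 
board 16104 0.0248 ((594.490234375, 109.88924407958984), (420.4815368652344, 420.9195251464844), 5.565142631530762)
[[ 364.8  299. ]
 [ 405.7 -120. ]
 [ 824.1  -79.2]
 [ 783.3  339.7]]
0.4 -0.119 ; 0.44 -0.1161 ; 0.48 -0.1127 ; 0.52 -0.1091 ; 0.56 -0.1057 ; 0.6 -0.0997 ; 0.64 -0.0963 ; 0.68 -0.0925 ; 0.72 -0.089 ; 0.76 -0.0852 ; 0.8 -0.0814 ; 
tray 87 0.0044 ((476.5025939941406, -343.36114501953125), (36.95158767700195, 19.81163787841797), 88.2865219116211)
[[ 466.  -361.5]
 [ 485.9 -362.1]
 [ 487.  -325.2]
 [ 467.2 -324.6]]
top lens 127 [ 0.5397 -0.0249  0.0754] [ 0.55177591 -0.01143443  0.07892545] [ 0.52627093 -0.03819396  0.03916503]
top tray 118 top [ 0.517  -0.3118  0.0523] 0.057553367974725766
to
[... 1962 characters left out ...]
94, 0.114, 0.086], [0.594, 0.116, 0.088], [0.593, 0.118, 0.088], [0.591, 0.119, 0.087], [0.591, 0.121, 0.088], [0.589, 0.123, 0.086], [0.595, 0.115, 0.085]]
scene head 0.03 23 [0.5926 0.601  0.6058 0.0787]
scene head 0.04 36 [0.5905 0.599  0.6053 0.0772]
scene head 0.05 38 [0.5891 0.599  0.6048 0.0758]
scene head 0.06 13 [0.5935 0.6001 0.6033 0.0766]
scene head 0.08 39 [0.5809 0.5982 0.6106 0.0833]
scene head 0.09 101 [0.5831 0.6023 0.6131 0.0836]
scene head 0.1 103 [0.5755 0.6004 0.6137 0.0799]
scene head 0.11 107 [0.576  0.6026 0.6178 0.0864]
scene head 0.12 123 [0.575  0.6043 0.6194 0.0891]
scene head 0.13 126 [0.5733 0.6005 0.6174 0.087 ]
scene head 0.14 109 [0.5764 0.598  0.6125 0.0802]
```

View pics/scene0c.png

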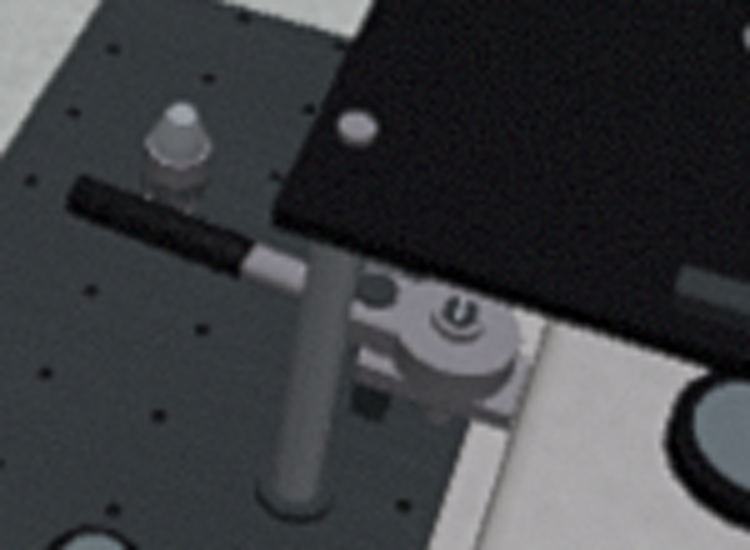

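Run:
```python
from h import *
im=cv2.imread("pics/scene0.png"); d=np.load("scene0.npy")
c=im[0:110,165:275]; c=np.clip(c.astype(float)*2.2,0,255).astype(np.uint8)
cv2.imwrite("pics/grip.png",cv2.resize(c,None,fx=5,fy=5,interpolation=cv2.INTER_CUBIC))
v,u=np.mgrid[:420,:560]; W=world("scene",u,v,d)
p=np.array([.15,-.632])
m=(d>0)&(np.hypot(W[...,0]-p[0],W[...,1]-p[1])<.16)&(W[...,2]>.1)
a=np.deg2rad(13.34)
for z in np.arange(.21,.6,.01):
    q=W[m&(abs(W[...,2]-z)<.005)]
    if len(q):
        r=q[:,:2]-p; tx=r@[np.cos(a),np.sin(a)]; ty=r@[np.sin(a),-np.cos(a)]
        print(round(z,2),len(q),np.round([tx.min(),tx.max(),ty.min(),ty.max()],3))
```

```text
0.22 10 [-0.008  0.01  -0.053  0.05 ]
0.23 34 [-0.01   0.015 -0.053  0.053]
0.24 32 [-0.011  0.014 -0.054  0.051]
0.25 42 [-0.011  0.014 -0.056  0.054]
0.26 37 [-0.011  0.014 -0.058  0.056]
0.27 48 [-0.014  0.015 -0.06   0.057]
0.28 35 [-0.012  0.014 -0.063  0.061]
0.29 33 [-0.029  0.037 -0.088  0.082]
0.3 162 [-0.035  0.041 -0.089  0.086]
0.31 200 [-0.037  0.042 -0.091  0.084]
0.32 167 [-0.037  0.041 -0.095  0.091]
0.33 385 [-0.04   0.041 -0.096  0.095]
0.34 125 [-0.034  0.033 -0.094  0.091]
0.35 100 [-0.019  0.029 -0.052  0.018]
0.36 98 [-0.022  0.029 -0.051  0.02 ]
0.37 98 [-0.025  0.029 -0.052  0.016]
0.38 75 [-0.033  0.041 -0.051  0.016]
0.39 147 [-0.037  0.042 -0.052  0.024]
0.4 112 [-0.031  0.039 -0.038  0.037]
0.41 83 [-0.011  0.034 -0.033  0.024]
0.42 76 [-0.002  0.04  -0.038  0.029]
0.43 12 [ 0.028  0.041 -0.027  0.003]
```

View pics/grip.png

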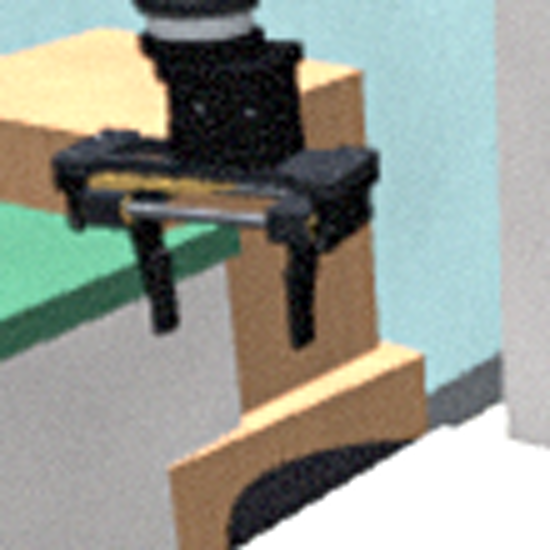

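```bash
cat >> h.py <<'E'
O=np.array([.5936,.1196]); A=np.deg2rad(5.58); EX=np.array([np.cos(A),np.sin(A)]); EY=np.array([-np.sin(A),np.cos(A)])
def st(x,y): return O+x*EX+y*EY
def to_st(p): r=np.asarray(p)[...,:2]-O; return np.stack([r@EX,r@EY],-1)
def plan(wps,start=None):
    "wps: (x,y,z,yaw deg) in world -> shift in start tool axes, turn rad"
    if start is None:
        o=env.get_obs(); start=[*o["tool_pos"],o["tool_rot"][2]]
    s=np.array(start);a=np.deg2rad(s[3]); print("start",np.round(s,4))
    for w in wps:
        r=np.array(w[:3])-s[:3]; t=(s[3]-w[3]+180)%360-180
        print(np.round([r[0]*np.cos(a)+r[1]*np.sin(a),r[0]*np.sin(a)-r[1]*np.cos(a),-r[2]],4).tolist(),round(np.deg2rad(t),3))
E
python3 - <<'E'
from h import *
plan([(.541,-.0243,.231,95.6),(.541,-.0243,.12,95.6),(.541,-.0243,.038,95.6)])
print(to_st([[.541,-.0243],[.687,-.066],[.766,.046]]))
E
```

```text
start [ 0.15   -0.6325  0.2306 13.3397]
[0.5208, -0.5016, -0.0004] -1.436
[0.5208, -0.5016, 0.1106] -1.436
[0.5208, -0.5016, 0.1926] -1.436
[[-0.06634294 -0.13810353]
 [ 0.07491051 -0.19380231]
 [ 0.16442653 -0.09001464]]
```

{"method": "move_arm", "body": {
  "steps": [
    [[0.521, -0.502, 0], -1.436],
    [[0.521, -0.502, 0], -1.436],
    [[0.521, -0.502, 0], -1.436],
    [[0.521, -0.502, 0], -1.436],
    [[0.521, -0.502, 0], -1.436],
    [[0.521, -0.502, 0], -1.436],
    [[0.521, -0.502, 0], -1.436],
    [[0.521, -0.502, 0], -1.436],
    [[0.521, -0.502, 0], -1.436],
    [[0.521, -0.502, 0], -1.436],
    [[0.521, -0.502, 0], -1.436],
    [[0.521, -0.502, 0], -1.436],
    [[0.521, -0.502, 0], -1.436],
    [[0.521, -0.502, 0.06], -1.436],
    [[0.521, -0.502, 0.1], -1.436],
    [[0.521, -0.502, 0.1], -1.436]
  ],
  "hand": -0.05,
  "squeeze": 15
}}

```text
time_s: 3.3
tool_pos: [0.5381, -0.0255, 0.1277]
tool_rot: [-179.6, -0.0, 95.5]
force: [-0.1, -0.6, 0.4]
grip_width: 0.0458
```

```bash
cat > prof.py <<'E'
from h import *
def prof(tag):
    v,u=np.mgrid[:420,:560]
    for c in("scene","top"):
        im,d=env.read_camera(c); cv2.imwrite(f"pics/{c}_{tag}.png",im[:,:,::-1]); np.save(f"{c}_{tag}.npy",d)
        o=env.get_obs(); p=o["tool_pos"]; a=np.deg2rad(o["tool_rot"][2]); W=world(c,u,v,d)
        m=(d>0)&(np.hypot(W[...,0]-p[0],W[...,1]-p[1])<.13)
        for z in np.arange(.08,.20,.01):
            q=W[m&(abs(W[...,2]-p[2]-z)<.005)]
            if len(q)>3:
                r=q[:,:2]-p[:2]; tx=r@[np.cos(a),np.sin(a)]; ty=r@[np.sin(a),-np.cos(a)]
                print(c,round(z,2),len(q),np.round([tx.min(),tx.max(),ty.min(),ty.max()],3))
    print(o["time_s"],p,o["tool_rot"])
E
python3 - <<'E'
from prof import *
prof("1"); plan([(.541,-.0243,.12,95.6),(.541,-.0243,.038,95.6)])
im=cv2.imread("pics/scene_1.png"); cv2.imwrite("pics/s1c.png",cv2.resize(im[120:320,250:450],None,fx=3,fy=3,interpolation=cv2.INTER_CUBIC))
E
```

```text
scene 0.08 452 [-0.038  0.125 -0.093  0.098]
scene 0.09 942 [-0.038  0.13  -0.091  0.097]
scene 0.1 965 [-0.037  0.037 -0.097  0.095]
scene 0.11 147 [-0.025  0.026 -0.052  0.017]
scene 0.12 130 [-0.023  0.026 -0.035  0.018]
scene 0.13 141 [-0.023  0.026 -0.019  0.018]
scene 0.14 116 [-0.021  0.022  0.002  0.017]
scene 0.15 71 [-0.038  0.037 -0.043  0.019]
scene 0.16 163 [-0.037  0.037 -0.051  0.038]
scene 0.17 297 [-0.037  0.037 -0.023  0.038]
scene 0.18 118 [-0.027  0.031 -0.003  0.034]
scene 0.19 199 [-0.036  0.038 -0.009  0.039]
top 0.08 311 [-0.038 -0.009 -0.088  0.084]
top 0.09 59 [-0.038  0.008 -0.096  0.09 ]
top 0.1 820 [-0.038  0.009 -0.097  0.093]
top 0.11 43 [-0.037  0.006 -0.094  0.083]
top 0.12 12 [-0.023  0.005 -0.052 -0.05 ]
top 0.13 8 [-0.022 -0.003 -0.052 -0.051]
top 0.14 8 [-0.022 -0.    -0.052 -0.051]
top 0.15 25 [-0.038 -0.008 -0.052  0.004]
top 0.16 212 [-0.038 -0.012 -0.052  0.014]
top 0.17 66 [-0.038 -0.016 -0.035  0.014]
top 0.19 33 [-0.038 -0.019 -0.034  0.014]
3.4 [ 0.54154392 -0.02482861  0.13176238] [1.79939966e+02 3.90194965e-02 9.55377355e+01]
start [ 5.41500e-01 -2.48000e-02  1.31800e-01  9.55377e+01]
[0.0006, -0.0005, 0.0118] -0.001
[0.0006, -0.0005, 0.0938] -0.001
```

View pics/s1c.png

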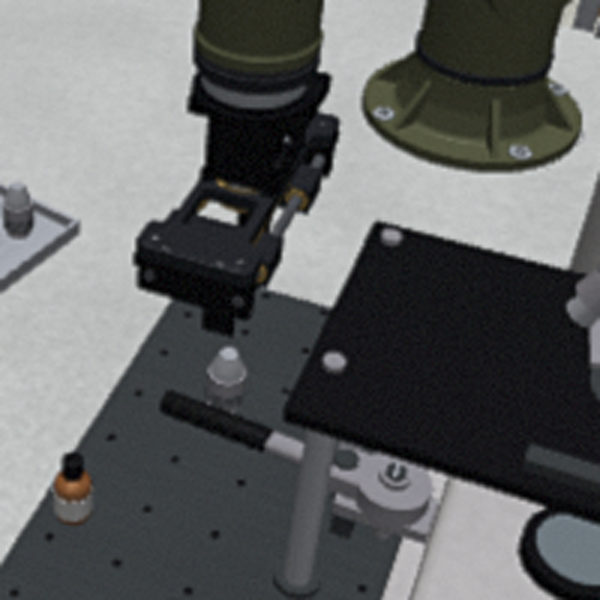

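{"method": "move_arm", "body": {
  "steps": [
    [[0, 0, 0.05], 0],
    [[0, 0, 0.085], 0],
    [[0, 0, 0.093], 0],
    [[0, 0, 0.093], 0],
    [[0, 0, 0.093], 0]
  ]
}}

```text
time_s: 4.03
tool_pos: [0.5429, -0.024, 0.0397]
tool_rot: [179.8, 0.1, 95.6]
force: [0.3, 0.6, 0.4]
grip_width: 0.0456
```

{"method": "move_arm", "body": {
  "steps": [
    [[0, 0, 0], 0],
    [[0, 0, 0], 0],
    [[0, 0, 0], 0],
    [[0, 0, 0], 0],
    [[0, 0, 0], 0],
    [[0, 0, 0], 0]
  ],
  "hand": 1,
  "squeeze": 15
}}

```text
time_s: 4.78
tool_pos: [0.5412, -0.0239, 0.0379]
tool_rot: [-180.0, 0.0, 95.6]
force: [-0.9, -0.3, 5.1]
grip_width: 0.0271
```

Run:
```python
from h import *
plan([(.541,-.024,.14,95.6),(.471,-.306,.14,10),(.471,-.306,.03,10),(.471,-.306,.018,10)],(.541,-.0243,.0376,95.6))
```

```text
start [ 5.41e-01 -2.43e-02  3.76e-02  9.56e+01]
[0.0003, 0.0, -0.1024] 0.0
[-0.2735, -0.0972, -0.1024] 1.494
[-0.2735, -0.0972, 0.0076] 1.494
[-0.2735, -0.0972, 0.0196] 1.494
```

{"method": "move_arm", "body": {
  "steps": [
    [[0, 0, -0.03], 0],
    [[0, 0, -0.08], 0],
    [[0, 0, -0.102], 0],
    [[-0.04, -0.014, -0.102], 0.17],
    [[-0.09, -0.032, -0.102], 0.34],
    [[-0.14, -0.05, -0.102], 0.51],
    [[-0.18, -0.064, -0.102], 0.68],
    [[-0.22, -0.078, -0.102], 0.85],
    [[-0.25, -0.089, -0.102], 1.02],
    [[-0.265, -0.094, -0.102], 1.19],
    [[-0.2735, -0.0972, -0.102], 1.36],
    [[-0.2735, -0.0972, -0.102], 1.494],
    [[-0.2735, -0.0972, -0.102], 1.494],
    [[-0.2735, -0.0972, -0.102], 1.494]
  ]
}}

```text
time_s: 6.52
tool_pos: [0.471, -0.3052, 0.1392]
tool_rot: [-180.0, 0.0, 10.2]
force: [-0.3, 0.1, -0.4]
grip_width: 0.0268
```

Run:
```python
from h import *
for c in("scene","top"):
    im,d=env.read_camera(c); cv2.imwrite(f"pics/{c}_2.png",im[:,:,::-1]); np.save(f"{c}_2.npy",d)
o=env.get_obs();print(o["tool_pos"],o["tool_rot"],o["grip_width"],o["force"])
a=cv2.imread("pics/scene_2.png")[90:290,150:350];b=cv2.imread("pics/top_2.png")[160:360,250:450]
cv2.imwrite("pics/c2.png",cv2.resize(np.hstack([a,b]),None,fx=2,fy=2,interpolation=cv2.INTER_CUBIC))
```

```text
[ 0.47111083 -0.30525601  0.1393658 ] [-1.79990873e+02  8.15457850e-03  1.01199097e+01] 0.026929201805888293 [ 0.46248537 -0.63557554 -1.12183161]
```

View pics/c2.png

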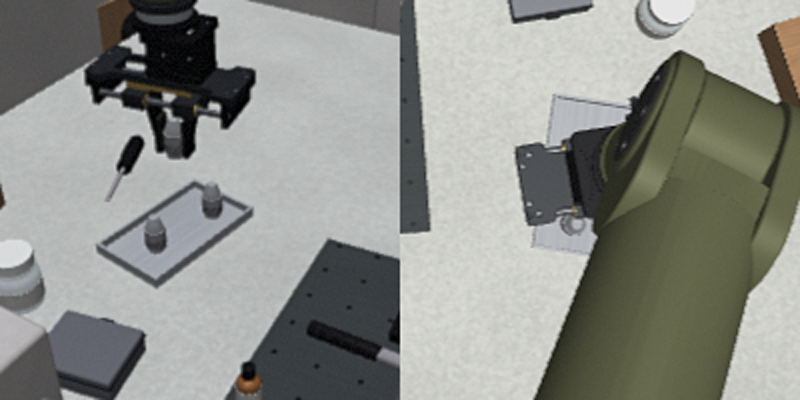

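{"method": "move_arm", "body": {
  "steps": [
    [[0, 0, 0.05], 0],
    [[0, 0, 0.09], 0],
    [[0, 0, 0.11], 0],
    [[0, 0, 0.119], 0],
    [[0, 0, 0.122], 0],
    [[0, 0, 0.122], 0],
    [[0, 0, 0.122], 0]
  ]
}}

```text
time_s: 7.5
tool_pos: [0.4718, -0.306, 0.0186]
tool_rot: [179.9, -0.1, 10.0]
force: [0.3, 0.1, -0.4]
grip_width: 0.0267
```

{"method": "move_arm", "body": {
  "steps": [
    [[0, 0, 0.0005], 0],
    [[0, 0, 0.001], 0],
    [[0, 0, 0.001], 0]
  ]
}}

```text
time_s: 7.88
tool_pos: [0.4713, -0.3057, 0.0169]
tool_rot: [180.0, -0.0, 10.0]
force: [-1.0, 0.3, 2.1]
grip_width: 0.0271
```

{"method": "move_arm", "body": {
  "steps": [
    [[0, 0, 0], 0],
    [[0, 0, 0], 0],
    [[0, 0, 0], 0],
    [[0, 0, -0.01], 0],
    [[0, 0, -0.05], 0],
    [[0, 0, -0.1], 0],
    [[0, 0, -0.12], 0],
    [[0, 0, -0.12], 0]
  ],
  "hand": -0.05
}}

```text
time_s: 8.88
tool_pos: [0.4725, -0.3063, 0.1391]
tool_rot: [179.8, -0.2, 10.0]
force: [0.6, 0.4, -0.9]
grip_width: 0.0459
```

Run:
```python
from h import *
P=lambda x,y,z,yaw=185.58:(*st(x/1000,y/1000),z/1000,yaw)
plan([P(30,-172,150),P(30,-172,72)],(.4711,-.3055,.1387,10.0))
d=np.load("scene0.npy"); v,u=np.mgrid[:420,:560]; W=world("scene",u,v,d); S=to_st(W)
for z in(.06,.1,.13,.16):
    q=S[(d>0)&(abs(W[...,2]-z)<.012)&(abs(S[...,0]-.062)<.025)&(abs(S[...,1]+.04)<.025)]
    print(z,len(q),np.round([q.min(0),q.max(0)],4).tolist())
dd=np.load("top_2.npy")
for c,f in(("scene","scene_1"),("top","top_1")):
    W=world(c,u,v,np.load(f+".npy")); 
for q in env.cut_out("scene","lens_mid")[:4]:
    m=q["region"]; print("cut",q["conf"],q["uv"])
im,d=env.read_camera("scene"); W=world("scene",u,v,d)
m=(W[...,0]>.37)&(W[...,0]<.58)&(W[...,1]>-.38)&(W[...,1]<-.24)&(d>0)&(W[...,2]<.07)&(W[...,2]>.022)
k,l,s,_=cv2.connectedComponentsWithStats(m.astype(np.uint8))
for i in range(1,k):
    q=W[l==i]
    if len(q)>15: t=q[q[:,2]>q[:,2].max()-.012]; print(len(q),"top",np.round(t.mean(0),4),q[:,2].max())
```

```text
start [ 0.4711 -0.3055  0.1387 10.    ]
[0.2111, -0.2236, -0.0113] -3.064
[0.2111, -0.2236, 0.0667] -3.064
0.06 82 [[0.0624, -0.0486], [0.0715, -0.031]]
0.1 88 [[0.0616, -0.0489], [0.0722, -0.0311]]
0.13 96 [[0.0605, -0.0491], [0.0723, -0.0312]]
0.16 93 [[0.061, -0.0489], [0.0717, -0.0312]]
cut 0.68 [234.5, 159.6]
118 top [ 0.4229 -0.2871  0.0516] 0.057111725840768734
124 top [ 0.4745 -0.303   0.0512] 0.0573758787183114
135 top [ 0.5212 -0.3107  0.0526] 0.058520014808092546
```

{"method": "move_arm", "body": {
  "steps": [
    [[0.012, -0.012, -0.011], -0.17],
    [[0.024, -0.025, -0.011], -0.34],
    [[0.036, -0.038, -0.011], -0.51],
    [[0.048, -0.051, -0.011], -0.68],
    [[0.06, -0.064, -0.011], -0.86],
    [[0.072, -0.077, -0.011], -1.04],
    [[0.085, -0.09, -0.011], -1.22],
    [[0.098, -0.104, -0.011], -1.4],
    [[0.111, -0.118, -0.011], -1.58],
    [[0.124, -0.132, -0.011], -1.76],
    [[0.138, -0.146, -0.011], -1.94],
    [[0.152, -0.16, -0.011], -2.12],
    [[0.166, -0.175, -0.011], -2.3],
    [[0.18, -0.19, -0.011], -2.48],
    [[0.192, -0.203, -0.011], -2.66],
    [[0.203, -0.215, -0.011], -2.84],
    [[0.211, -0.2236, -0.011], -3.0],
    [[0.211, -0.2236, -0.011], -3.064],
    [[0.211, -0.2236, -0.011], -3.064],
    [[0.211, -0.2236, -0.011], -3.064]
  ],
  "hand": -1
}}

```text
time_s: 11.48
tool_pos: [0.6394, -0.0489, 0.1465]
tool_rot: [180.0, -0.1, -174.5]
force: [-1.5, 0.3, 0.5]
grip_width: 0.0872
```

Run:
```python
from prof import *
prof("3"); o=env.get_obs(); print(o["qpos"],o["grip_width"],to_st(o["tool_pos"]))
```

```text
scene 0.08 504 [-0.039  0.03  -0.088  0.087]
scene 0.09 479 [-0.039  0.036 -0.093  0.095]
scene 0.1 1416 [-0.039  0.037 -0.095  0.095]
scene 0.11 454 [-0.04   0.036 -0.094  0.094]
scene 0.12 222 [-0.025  0.027 -0.05   0.017]
scene 0.13 204 [-0.025  0.026 -0.051  0.017]
scene 0.14 122 [-0.025  0.009 -0.051  0.017]
scene 0.15 70 [-0.038 -0.017 -0.048  0.017]
scene 0.16 332 [-0.039  0.012 -0.05   0.037]
scene 0.17 376 [-0.04   0.022 -0.036  0.037]
scene 0.18 145 [-0.033  0.005 -0.028  0.031]
scene 0.19 167 [-0.038  0.004 -0.029  0.038]
top 0.08 88 [-0.037  0.039 -0.087 -0.039]
top 0.09 75 [-0.036  0.038 -0.093 -0.042]
top 0.1 634 [-0.037  0.038 -0.095 -0.039]
top 0.11 198 [-0.035  0.038 -0.095 -0.043]
top 0.12 8 [-0.008  0.022 -0.05  -0.048]
top 0.13 10 [-0.021  0.023 -0.051 -0.049]
top 0.14 9 [-0.014  0.022 -0.051 -0.05 ]
top 0.15 26 [-0.021  0.038 -0.05  -0.036]
top 0.16 292 [-0.036  0.038 -0.051 -0.033]
11.575 [ 0.63969742 -0.04888518  0.1470962 ] [-1.79996917e+02 -4.16947071e-02 -1.74486254e+02]
[ 42.87391585  30.52371182 -55.23846002  88.92528955  25.70284338
  74.17639972  79.74880507] 0.08704220017063848 [ 0.02949624 -0.1721691 ]
```

{"method": "move_arm", "body": {
  "steps": [
    [[0, 0, 0.04], 0],
    [[0, 0, 0.07], 0],
    [[0, 0, 0.075], 0],
    [[0.005, 0, 0.075], 0],
    [[0.012, 0, 0.075], 0],
    [[0.019, 0, 0.075], 0],
    [[0.026, 0, 0.075], 0],
    [[0.032, 0, 0.075], 0],
    [[0.038, 0, 0.075], 0],
    [[0.043, 0, 0.075], 0],
    [[0.047, 0, 0.075], 0],
    [[0.047, 0, 0.075], 0],
    [[0.047, 0, 0.075], 0]
  ]
}}

```text
time_s: 13.2
tool_pos: [0.593, -0.0534, 0.0724]
tool_rot: [-180.0, -0.0, -174.4]
force: [-0.2, 0.1, 0.9]
grip_width: 0.0873
```

```bash
cat > look.py <<'E'
from h import *
def look(tag):
    v,u=np.mgrid[:420,:560]; o=env.get_obs(); print(o["time_s"],"st",np.round(to_st(o["tool_pos"])*1000,1),o["tool_pos"],o["tool_rot"],np.round(o["force"],1))
    for c in("scene","top"):
        im,d=env.read_camera(c); cv2.imwrite(f"pics/{c}_{tag}.png",im[:,:,::-1]); W=world(c,u,v,d);S=to_st(W)*1000;z=W[...,2]*1000
        g=im.max(-1)
        rr=np.hypot(S[...,0],S[...,1]);th=-np.arctan2(S[...,0],-S[...,1])
        for n,lo,hi,z0,z1 in(("shank",57,82,66,82),("grip",95,160,66,82),("tab",42,58,86,104)):
            m=(d>0)&(rr>lo)&(rr<hi)&(z>z0)&(z<z1)&(abs(th)<.95)
            if m.sum()>2: print(c,n,m.sum(),"theta med %.3f min %.3f max %.3f"%(np.median(th[m]),th[m].min(),th[m].max()),"xy",np.round(np.median(S[m],0),1))
        cv2.imwrite(f"pics/{c}_{tag}c.png",cv2.resize(im[130:270,140:300][:,:,::-1] if c=="top" else im[200:330,280:440][:,:,::-1],None,fx=4,fy=4,interpolation=cv2.INTER_CUBIC))
E
python3 -c "from look import *;look('4')"
```

```text
13.2 st [ -17.4 -172.1] [ 0.59299846 -0.05336702  0.07236955] [-1.79987794e+02 -3.55845661e-02 -1.74432308e+02] [-0.2  0.1  0.9]
scene shank 42 theta med 0.225 min -0.949 max 0.311 xy [-17.1 -70.4]
scene grip 193 theta med 0.256 min 0.042 max 0.397 xy [ -29.8 -116.3]
top shank 7 theta med 0.896 min 0.878 max 0.922 xy [-61.1 -48.6]
top tab 3 theta med 0.228 min 0.184 max 0.232 xy [-10.9 -47. ]
```

{"method": "move_arm", "body": {
  "steps": [
    [[-0.01, 0, 0], 0],
    [[-0.025, 0, -0.006], 0],
    [[-0.0275, 0, -0.0125], 0],
    [[-0.0275, 0, -0.0125], 0],
    [[-0.0275, 0, -0.0125], 0]
  ]
}}

```text
time_s: 13.92
tool_pos: [0.6201, -0.0506, 0.0848]
tool_rot: [-180.0, -0.0, -174.4]
force: [0.0, 0.2, -0.8]
grip_width: 0.0872
```

```bash
python3 -c "from look import *;look('5')"
```

```text
13.925 st [   9.8 -172. ] [ 0.62010565 -0.05058547  0.08481652] [-1.79984064e+02 -3.99507085e-02 -1.74423677e+02] [ 0.   0.2 -0.8]
scene shank 41 theta med 0.226 min -0.946 max 0.317 xy [-16.9 -70.3]
scene grip 84 theta med 0.242 min -0.174 max 0.403 xy [ -26.6 -101.5]
top shank 8 theta med 0.899 min 0.881 max 0.948 xy [-61.8 -48.5]
top tab 14 theta med 0.178 min 0.118 max 0.234 xy [ -9.3 -49.7]
```

View pics/scene_5c.png

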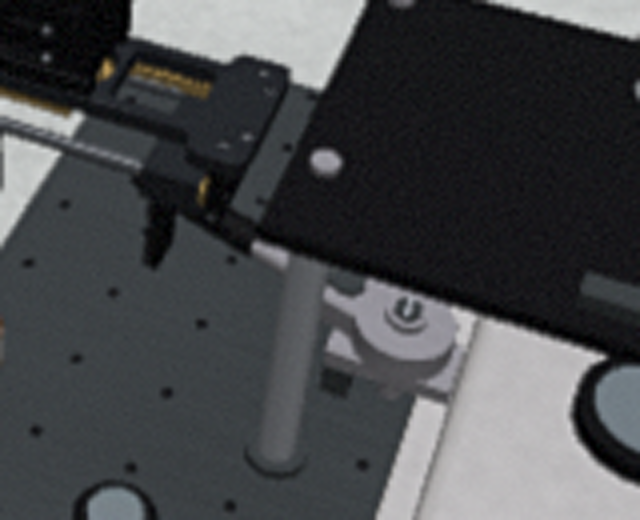

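{"method": "move_arm", "body": {
  "steps": [
    [[0, 0.01, 0], 0],
    [[0, 0.02, 0], 0],
    [[0, 0.028, 0], 0],
    [[0, 0.034, 0], 0],
    [[0, 0.034, 0], 0]
  ]
}}

```text
time_s: 14.65
tool_pos: [0.6172, -0.0158, 0.0851]
tool_rot: [180.0, 0.0, -174.4]
force: [-0.1, -0.6, -0.0]
grip_width: 0.0869
```

{"method": "move_arm", "body": {
  "steps": [
    [[0, 0.008, 0], 0],
    [[0, 0.016, 0], 0],
    [[0, 0.024, 0], 0],
    [[0, 0.03, 0], 0],
    [[0, 0.0335, 0], 0],
    [[0, 0.0335, 0], 0]
  ]
}}

```text
time_s: 15.4
tool_pos: [0.614, 0.017, 0.085]
tool_rot: [-180.0, -0.0, -174.4]
force: [-0.0, 0.1, 0.0]
grip_width: 0.0874
```

```bash
python3 -c "from look import *;look('6')"
```

```text
15.4 st [  10.3 -104.1] [0.61397842 0.01695601 0.08502458] [-1.79994837e+02 -2.31715950e-03 -1.74397849e+02] [-0.   0.1  0. ]
scene shank 35 theta med 0.224 min -0.949 max 0.307 xy [-16.6 -71.8]
scene grip 185 theta med 0.255 min -0.143 max 0.398 xy [ -31.  -117.6]
top grip 130 theta med 0.316 min 0.244 max 0.378 xy [ -43.6 -133.7]
```

{"method": "move_arm", "body": {
  "steps": [
    [[0.005, 0, 0], 0],
    [[0.01, 0.001, 0], 0],
    [[0.015, 0.003, 0], 0],
    [[0.019, 0.005, 0], 0],
    [[0.0225, 0.006, 0], 0],
    [[0.0225, 0.006, 0], 0]
  ]
}}

```text
time_s: 16.25
tool_pos: [0.5906, 0.0201, 0.085]
tool_rot: [-180.0, -0.0, -174.4]
force: [-0.8, -2.8, 0.8]
grip_width: 0.0868
```

```bash
python3 -c "from look import *;look('7')"
```

```text
16.25 st [-12.7 -98.7] [0.59059954 0.02013729 0.08499225] [-1.79958228e+02 -3.62852018e-02 -1.74428077e+02] [-0.8 -2.8  0.8]
scene shank 35 theta med 0.249 min -0.938 max 0.302 xy [-18.1 -70.5]
scene grip 244 theta med 0.287 min 0.015 max 0.404 xy [ -35.9 -121.1]
top grip 194 theta med 0.343 min 0.259 max 0.415 xy [ -43.3 -122.9]
```

{"method": "move_arm", "body": {
  "steps": [
    [[-0.006, -0.001, 0], 0],
    [[-0.014, -0.003, 0], 0],
    [[-0.02, -0.012, 0], 0],
    [[-0.022, -0.03, 0], 0],
    [[-0.022, -0.055, 0], 0],
    [[-0.022, -0.075, 0], 0],
    [[-0.022, -0.085, 0], 0],
    [[-0.022, -0.085, -0.015], 0]
  ]
}}

```text
time_s: 17.35
tool_pos: [0.6202, -0.0631, 0.0994]
tool_rot: [180.0, -0.1, -174.5]
force: [-0.5, 0.1, 0.0]
grip_width: 0.0869
```

Run:
```python
from look import *
look('8')
a=cv2.imread("pics/scene_8c.png");b=cv2.imread("pics/top_8c.png")
h=480; cv2.imwrite("pics/c8.png",cv2.resize(np.hstack([cv2.resize(a,(591,h)),cv2.resize(b,(549,h))]),(800,337)))
```

```text
17.35 st [   8.7 -184.5] [ 0.62022806 -0.06313867  0.09935638] [ 1.79961860e+02 -1.46896931e-01 -1.74522991e+02] [-0.5  0.1  0. ]
scene shank 35 theta med 0.249 min -0.935 max 0.313 xy [-18.7 -70.5]
scene grip 171 theta med 0.281 min 0.231 max 0.415 xy [ -34.  -112.9]
top shank 41 theta med 0.338 min -0.925 max 0.925 xy [-21.  -53.7]
top tab 10 theta med 0.515 min 0.462 max 0.562 xy [-25.4 -44.4]
```

View pics/c8.png

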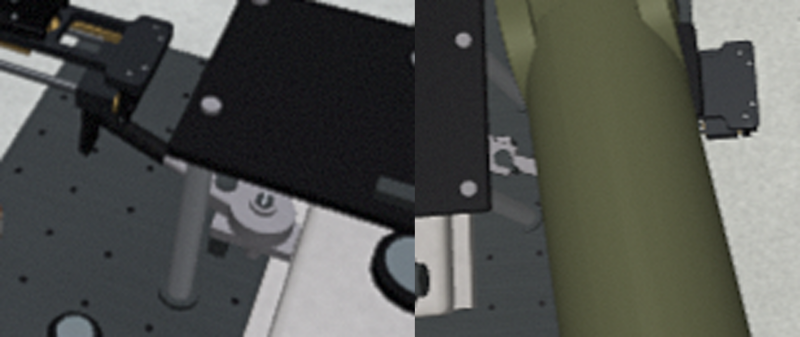

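```bash
cat >> h.py <<'E'
def arc(ths,z=.064,r=.145,start=None):
    plan([(*st(-r*np.sin(t),-r*np.cos(t)),z,95.58-np.degrees(t)) for t in ths],start)
E
python3 - <<'E'
from h import *
arc([.34],z=.14); arc([.34])
s=(*st(-.145*np.sin(.34),-.145*np.cos(.34)),.064,95.58-np.degrees(.34))
arc(np.linspace(.34,-.7,9)[1:],start=s)
E
```

```text
start [ 6.225000e-01 -6.070000e-02  1.024000e-01 -1.743702e+02]
[0.0596, 0.0456, -0.0376] 1.912
start [ 6.225000e-01 -6.070000e-02  1.024000e-01 -1.743702e+02]
[0.0596, 0.0456, 0.0384] 1.912
start [ 5.58800e-01 -2.12000e-02  6.40000e-02  7.60994e+01]
[0.0012, 0.0188, -0.0] -0.13
[0.0049, 0.0373, -0.0] -0.26
[0.0109, 0.0551, -0.0] -0.39
[0.0192, 0.072, -0.0] -0.52
[0.0296, 0.0878, -0.0] -0.65
[0.0419, 0.102, -0.0] -0.78
[0.056, 0.1145, -0.0] -0.91
[0.0716, 0.125, -0.0] -1.04
```

{"method": "move_arm", "body": {
  "steps": [
    [[0, 0, -0.02], 0.18],
    [[0, 0, -0.035], 0.36],
    [[0, 0, -0.0375], 0.54],
    [[0, 0, -0.0375], 0.72],
    [[0, 0, -0.0375], 0.9],
    [[0, 0, -0.0375], 1.08],
    [[0, 0, -0.0375], 1.26],
    [[0.01, 0.006, -0.0375], 1.44],
    [[0.025, 0.016, -0.0375], 1.62],
    [[0.04, 0.028, -0.0375], 1.79],
    [[0.055, 0.04, -0.0375], 1.912],
    [[0.0596, 0.0456, -0.0375], 1.912],
    [[0.0596, 0.0456, -0.0375], 1.912],
    [[0.0596, 0.0456, 0.02], 1.912],
    [[0.0596, 0.0456, 0.0384], 1.912],
    [[0.0596, 0.0456, 0.0384], 1.912],
    [[0.0596, 0.0456, 0.0384], 1.912]
  ],
  "hand": -0.05
}}

```text
time_s: 19.58
tool_pos: [0.5589, -0.0224, 0.0631]
tool_rot: [179.9, -0.0, 76.0]
force: [0.2, 0.4, -0.2]
grip_width: 0.0457
```

```bash
python3 -c "from look import *;look('9')"
```

```text
19.575 st [ -48.4 -137.9] [ 0.55888081 -0.02236623  0.06312366] [ 1.79869538e+02 -3.42084649e-02  7.60342620e+01] [ 0.2  0.4 -0.2]
scene shank 37 theta med 0.243 min -0.946 max 0.309 xy [-18.2 -70.7]
scene grip 239 theta med 0.284 min 0.097 max 0.561 xy [ -34.3 -119.3]
top grip 4 theta med 0.359 min 0.337 max 0.378 xy [ -55.8 -148.7]
```

{"method": "move_arm", "body": {
  "steps": [
    [[0, 0, 0], 0],
    [[0, 0, 0], 0],
    [[0.001, 0.019, 0], -0.13],
    [[0.005, 0.037, 0], -0.26],
    [[0.011, 0.055, 0], -0.39],
    [[0.019, 0.072, 0], -0.52],
    [[0.03, 0.088, 0], -0.65],
    [[0.042, 0.102, 0], -0.78],
    [[0.056, 0.1145, 0], -0.91],
    [[0.0716, 0.125, 0], -1.04],
    [[0.0716, 0.125, 0], -1.04],
    [[0.0716, 0.125, 0], -1.04]
  ],
  "hand": 0.44
}}

```text
time_s: 21.18
tool_pos: [0.6956, 0.0164, 0.0615]
tool_rot: [-180.0, -0.0, 135.5]
force: [-1.1, -0.1, 0.3]
grip_width: 0.0242
```

Run:
```python
from look import *
look('10')
s=(*st(-.145*np.sin(-.7),-.145*np.cos(-.7)),.064,95.58+np.degrees(.7))
arc([-.5,-.3,-.1,.1,.3,.5,.62,.7,.75],start=s)
```

```text
21.175 st [  91.4 -112.7] [0.69556993 0.01635032 0.06148757] [-1.79952106e+02 -4.57330519e-03  1.35481163e+02] [-1.1 -0.1  0.3]
scene shank 11 theta med -0.619 min -0.712 max -0.578 xy [ 43.1 -57.6]
start [6.97400e-01 1.83000e-02 6.40000e-02 1.35687e+02]
[0.0029, -0.0288, -0.0] 0.2
[0.0114, -0.0565, -0.0] 0.4
[0.0253, -0.0819, -0.0] 0.6
[0.044, -0.104, -0.0] 0.8
[0.0667, -0.122, -0.0] 1.0
[0.0925, -0.1351, -0.0] 1.2
[0.109, -0.1405, -0.0] 1.32
[0.1204, -0.1429, -0.0] 1.4
[0.1275, -0.1439, -0.0] 1.45
```

{"method": "move_arm", "body": {
  "steps": [
    [[0.001, -0.014, 0], 0.1],
    [[0.003, -0.029, 0], 0.2],
    [[0.006, -0.043, 0], 0.3],
    [[0.0114, -0.0565, 0], 0.4],
    [[0.018, -0.07, 0], 0.5],
    [[0.0253, -0.082, 0], 0.6],
    [[0.034, -0.0935, 0], 0.7],
    [[0.044, -0.104, 0], 0.8],
    [[0.055, -0.113, 0], 0.9],
    [[0.0667, -0.122, 0], 1.0],
    [[0.079, -0.129, 0], 1.1],
    [[0.0925, -0.135, 0], 1.2],
    [[0.105, -0.1395, 0], 1.3],
    [[0.1204, -0.143, 0], 1.4],
    [[0.1275, -0.144, 0], 1.45],
    [[0.1275, -0.144, 0], 1.45]
  ]
}}

```text
time_s: 23.28
tool_pos: [0.5038, 0.0027, 0.0621]
tool_rot: [179.9, 0.0, 52.5]
force: [-0.9, 0.3, -0.3]
grip_width: 0.0243
```

Run:
```python
from look import *
look('11')
s=(*st(-.145*np.sin(.75),-.145*np.cos(.75)),.064,95.58-np.degrees(.75))
arc(np.arange(.65,-.76,-.1),start=s)
```

```text
23.275 st [-100.7 -107.6] [0.50383529 0.00271082 0.06205469] [1.79929686e+02 3.10576801e-02 5.25111716e+01] [-0.9  0.3 -0.3]
scene grip 203 theta med 0.710 min 0.596 max 0.910 xy [ -86.4 -100.4]
top shank 16 theta med -0.888 min -0.932 max -0.865 xy [ 56.3 -46.4]
top grip 5 theta med 0.704 min 0.673 max 0.868 xy [-103.3 -121.8]
start [5.05500e-01 4.40000e-03 6.40000e-02 5.26082e+01]
[0.0007, 0.0145, -0.0] -0.1
[0.0029, 0.0288, -0.0] -0.2
[0.0065, 0.0429, -0.0] -0.3
[0.0114, 0.0565, -0.0] -0.4
[0.0178, 0.0695, -0.0] -0.5
[0.0253, 0.0819, -0.0] -0.6
[0.0341, 0.0934, -0.0] -0.7
[0.044, 0.104, -0.0] -0.8
[0.0549, 0.1136, -0.0] -0.9
[0.0667, 0.122, -0.0] -1.0
[0.0792, 0.1292, -0.0] -1.1
[0.0925, 0.1351, -0.0] -1.2
[0.1062, 0.1397, -0.0] -1.3
[0.1204, 0.1429, -0.0] -1.4
[0.1347, 0.1446, -0.0] -1.5
```

{"method": "move_arm", "body": {
  "steps": [
    [[0.0007, 0.0145, 0], -0.1],
    [[0.003, 0.029, 0], -0.2],
    [[0.0065, 0.043, 0], -0.3],
    [[0.0114, 0.0565, 0], -0.4],
    [[0.0178, 0.0695, 0], -0.5],
    [[0.0253, 0.082, 0], -0.6],
    [[0.034, 0.0935, 0], -0.7],
    [[0.044, 0.104, 0], -0.8],
    [[0.055, 0.1135, 0], -0.9],
    [[0.0667, 0.122, 0], -1.0],
    [[0.079, 0.129, 0], -1.1],
    [[0.0925, 0.135, 0], -1.2],
    [[0.106, 0.1395, 0], -1.3],
    [[0.1204, 0.143, 0], -1.4],
    [[0.1275, 0.144, 0], -1.45],
    [[0.1275, 0.144, 0], -1.45]
  ]
}}

```text
time_s: 25.38
tool_pos: [0.6961, 0.0169, 0.061]
tool_rot: [-180.0, -0.1, 135.6]
force: [-0.7, 0.6, -0.2]
grip_width: 0.0243
```

{"method": "move_arm", "body": {
  "steps": [
    [[0.001, -0.014, 0], 0.1],
    [[0.003, -0.029, 0], 0.2],
    [[0.006, -0.043, 0], 0.3],
    [[0.0114, -0.0565, 0], 0.4],
    [[0.018, -0.07, 0], 0.5],
    [[0.0253, -0.082, 0], 0.6],
    [[0.034, -0.0935, 0], 0.7],
    [[0.044, -0.104, 0], 0.8],
    [[0.055, -0.113, 0], 0.9]
  ]
}}

```text
time_s: 26.5
tool_pos: [0.5777, -0.0263, 0.0617]
tool_rot: [179.9, 0.0, 83.7]
force: [2.0, 0.4, -0.5]
grip_width: 0.0244
```

Run:
```python
from look import *
look('12')
arc(np.arange(.3,.76,.1),start=(*st(-.145*np.sin(.2),-.145*np.cos(.2)),.064,95.58-np.degrees(.2)))
```

```text
26.5 st [ -30.  -143.6] [ 0.57767707 -0.02625083  0.0617498 ] [1.79918127e+02 8.64847294e-04 8.37448536e+01] [ 2.   0.4 -0.5]
scene shank 67 theta med 0.124 min -0.948 max 0.269 xy [ -9.2 -71.7]
scene grip 207 theta med 0.137 min 0.046 max 0.358 xy [ -16.8 -118.9]
start [ 5.78700e-01 -2.46000e-02  6.40000e-02  8.41208e+01]
[0.0007, -0.0145, -0.0] 0.1
[0.0029, -0.0288, -0.0] 0.2
[0.0065, -0.0429, -0.0] 0.3
[0.0114, -0.0565, -0.0] 0.4
[0.0178, -0.0695, -0.0] 0.5
```

{"method": "move_arm", "body": {
  "steps": [
    [[0, -0.007, 0], 0.05],
    [[0.0007, -0.0145, 0], 0.1],
    [[0.0015, -0.022, 0], 0.15],
    [[0.003, -0.029, 0], 0.2],
    [[0.0045, -0.036, 0], 0.25]
  ]
}}

```text
time_s: 27.22
tool_pos: [0.5432, -0.0181, 0.0619]
tool_rot: [179.9, -0.0, 69.7]
force: [1.4, -0.7, -0.2]
grip_width: 0.0243
```

{"method": "move_arm", "body": {
  "steps": [
    [[0, -0.007, 0], 0.05],
    [[0.0007, -0.0145, 0], 0.1],
    [[0.0015, -0.022, 0], 0.15],
    [[0.003, -0.029, 0], 0.2],
    [[0.0045, -0.036, 0], 0.25],
    [[0.0055, -0.039, 0], 0.27]
  ]
}}

```text
time_s: 27.98
tool_pos: [0.5091, -0.0002, 0.0619]
tool_rot: [179.8, -0.0, 54.2]
force: [4.8, -3.6, -3.9]
grip_width: 0.0245
```

```bash
python3 -c "from look import *;look('13')"
```

```text
27.975 st [ -95.7 -111. ] [ 5.09105481e-01 -1.92856400e-04  6.19409760e-02] [ 1.79810453e+02 -1.76033279e-02  5.42399219e+01] [ 4.8 -3.6 -3.9]
scene grip 211 theta med 0.661 min 0.555 max 0.868 xy [ -80.9 -102.4]
top shank 16 theta med -0.890 min -0.930 max -0.865 xy [ 55.  -46.4]
top grip 7 theta med 0.703 min 0.641 max 0.835 xy [-103.4 -122. ]
```

{"method": "move_arm", "body": {
  "steps": [
    [[0.0007, 0.0145, 0], -0.1],
    [[0.003, 0.029, 0], -0.2],
    [[0.0065, 0.043, 0], -0.3],
    [[0.0114, 0.0565, 0], -0.4],
    [[0.0178, 0.0695, 0], -0.5],
    [[0.0253, 0.082, 0], -0.6],
    [[0.034, 0.0935, 0], -0.7],
    [[0.044, 0.104, 0], -0.8],
    [[0.055, 0.1135, 0], -0.9],
    [[0.0667, 0.122, 0], -1.0],
    [[0.079, 0.129, 0], -1.1],
    [[0.0925, 0.135, 0], -1.2],
    [[0.106, 0.1395, 0], -1.3],
    [[0.1204, 0.143, 0], -1.4],
    [[0.1204, 0.143, 0], -1.4]
  ]
}}

```text
time_s: 29.95
tool_pos: [0.694, 0.017, 0.0612]
tool_rot: [180.0, -0.1, 134.5]
force: [-0.6, -1.2, -1.1]
grip_width: 0.0245
```

{"method": "move_arm", "body": {
  "steps": [
    [[0.001, -0.014, 0], 0.1],
    [[0.003, -0.029, 0], 0.2],
    [[0.006, -0.043, 0], 0.3],
    [[0.0114, -0.0565, 0], 0.4],
    [[0.0114, -0.0565, 0], 0.4]
  ]
}}

```text
time_s: 30.58
tool_pos: [0.6447, -0.0172, 0.0616]
tool_rot: [-179.9, 0.0, 111.5]
force: [0.4, -0.1, 0.1]
grip_width: 0.0245
```

```bash
python3 -c "from look import *;look('14')"
```

```text
30.575 st [  37.5 -141.1] [ 0.64465212 -0.01716068  0.06160334] [-1.79903302e+02  4.11738567e-02  1.11472822e+02] [ 0.4 -0.1  0.1]
scene shank 85 theta med -0.319 min -0.950 max -0.157 xy [ 22.2 -67.9]
scene grip 64 theta med -0.314 min -0.364 max -0.184 xy [ 31.3 -97.5]
```

{"method": "move_arm", "body": {
  "steps": [
    [[0, -0.007, 0], 0.05],
    [[0.0007, -0.0145, 0], 0.1],
    [[0.0015, -0.022, 0], 0.15],
    [[0.003, -0.029, 0], 0.2]
  ]
}}

```text
time_s: 31.18
tool_pos: [0.6185, -0.0232, 0.0618]
tool_rot: [179.9, -0.0, 100.1]
force: [2.2, 0.3, -0.3]
grip_width: 0.0244
```

{"method": "move_arm", "body": {
  "steps": [
    [[0, -0.007, 0], 0.05],
    [[0.0007, -0.0145, 0], 0.1],
    [[0.0015, -0.022, 0], 0.15]
  ]
}}

```text
time_s: 31.55
tool_pos: [0.5974, -0.0253, 0.0618]
tool_rot: [179.8, -0.1, 91.5]
force: [3.9, 0.7, -2.1]
grip_width: 0.0244
```

{"method": "move_arm", "body": {
  "steps": [
    [[0, -0.007, 0], 0.05],
    [[0.0007, -0.0145, 0], 0.1]
  ]
}}

```text
time_s: 31.8
tool_pos: [0.5836, -0.025, 0.062]
tool_rot: [179.7, -0.1, 85.8]
force: [5.2, -1.5, -2.9]
grip_width: 0.0245
```

{"method": "move_arm", "body": {
  "steps": [
    [[0, -0.007, 0], 0.05],
    [[0.0007, -0.0145, 0], 0.1]
  ]
}}

```text
time_s: 32.05
tool_pos: [0.5698, -0.0235, 0.0622]
tool_rot: [179.7, -0.1, 80.0]
force: [7.5, -0.1, -4.1]
grip_width: 0.0244
```

{"method": "move_arm", "body": {
  "steps": [
    [[0, -0.007, 0], 0.05],
    [[0.0007, -0.0145, 0], 0.1],
    [[0.0015, -0.022, 0], 0.15],
    [[0.0015, -0.022, 0], 0.15]
  ]
}}

```text
time_s: 32.55
tool_pos: [0.548, -0.0183, 0.0624]
tool_rot: [179.7, -0.1, 71.5]
force: [5.1, -0.7, -2.2]
grip_width: 0.0244
```

```bash
python3 -c "from look import *;look('15')"
```

```text
32.55 st [ -58.8 -132.8] [ 0.54800413 -0.01829198  0.0623717 ] [ 1.79713561e+02 -1.14888572e-01  7.15337945e+01] [ 5.1 -0.7 -2.2]
scene shank 17 theta med 0.297 min -0.948 max 0.320 xy [-21.5 -69.8]
scene grip 250 theta med 0.351 min 0.253 max 0.577 xy [ -42.4 -118.1]
top grip 6 theta med 0.404 min 0.346 max 0.444 xy [ -62.4 -145.8]
```

{"method": "move_arm", "body": {
  "steps": [
    [[0, -0.007, 0], 0.05],
    [[0.0007, -0.0145, 0], 0.1],
    [[0.0007, -0.0145, 0], 0.1]
  ]
}}

```text
time_s: 33.02
tool_pos: [0.5334, -0.0129, 0.0624]
tool_rot: [179.9, -0.1, 65.8]
force: [4.1, 0.1, 0.8]
grip_width: 0.024
```

{"method": "move_arm", "body": {
  "steps": [
    [[0, -0.007, 0], 0.05],
    [[0.0007, -0.0145, 0], 0.1],
    [[0.0007, -0.0145, 0], 0.1]
  ]
}}

```text
time_s: 33.4
tool_pos: [0.5206, -0.0065, 0.0624]
tool_rot: [179.8, -0.1, 60.1]
force: [4.3, 0.9, 0.3]
grip_width: 0.0246
```

```bash
python3 -c "from look import *;look('16')"
```

```text
33.4 st [ -84.9 -118.4] [ 0.52061473 -0.00647369  0.06239611] [ 1.79848391e+02 -9.89563076e-02  6.01085511e+01] [4.3 0.9 0.3]
scene grip 233 theta med 0.565 min 0.458 max 0.777 xy [ -68.8 -107.3]
top shank 16 theta med -0.888 min -0.942 max -0.864 xy [ 56.7 -47.2]
top grip 10 theta med 0.615 min 0.522 max 0.732 xy [ -91.4 -129.5]
```

Run:
```python
import cv2
im=cv2.imread("pics/scene_16.png")[225:325,300:430]; cv2.imwrite("pics/v16.png",cv2.resize(cv2.convertScaleAbs(im,alpha=1.5),None,fx=6,fy=6,interpolation=cv2.INTER_CUBIC))
```

```text
(no output)
```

View pics/v16.png

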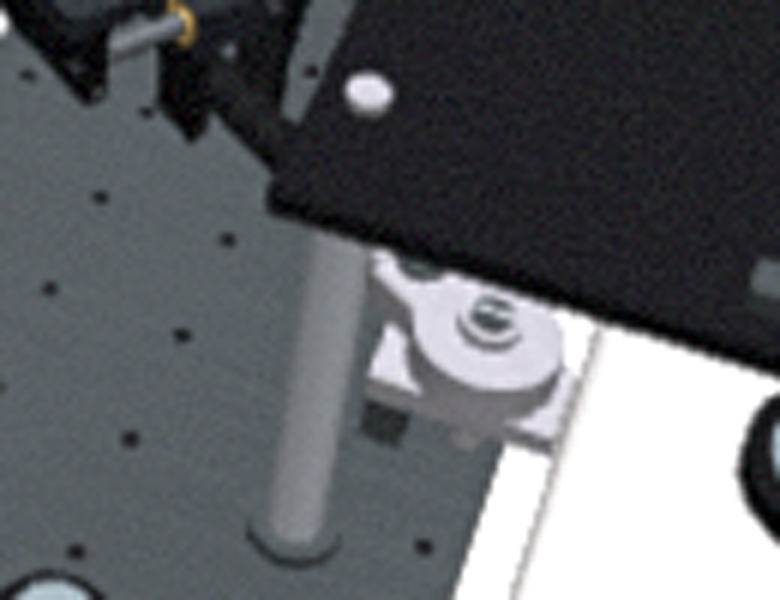

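Run:
```python
import cv2,numpy as np
t=["0","_8","_10","_11","_12","_13","_14","_15","_16"]
C=[cv2.imread(f"pics/scene{k}.png")[264:290,365:399] for k in t]
rows=[np.hstack([cv2.resize(cv2.convertScaleAbs(c,alpha=1.3),None,fx=7.5,fy=7.5,interpolation=cv2.INTER_CUBIC) for c in C[i:i+3]]) for i in(0,3,6)]
cv2.imwrite("pics/m.png",np.vstack(rows))
G=[cv2.GaussianBlur(cv2.cvtColor(c,cv2.COLOR_BGR2GRAY).astype(float),(3,3),0)[7:20,8:26] for c in C]
print(t);print(np.round([[np.abs(a-b).mean() for b in G] for a in G],1))
```

```text
['0', '_8', '_10', '_11', '_12', '_13', '_14', '_15', '_16']
[[ 0.  13.7 12.9 11.2 12.5 11.5 12.3 12.5 11.8]
 [13.7  0.   1.4  5.7  5.2  5.8  5.2  4.9  5.5]
 [12.9  1.4  0.   5.5  5.1  5.7  4.5  5.3  5.4]
 [11.2  5.7  5.5  0.   3.   2.8  3.7  3.4  3.1]
 [12.5  5.2  5.1  3.   0.   2.2  2.3  2.   2.2]
 [11.5  5.8  5.7  2.8  2.2  0.   1.8  1.3  0.7]
 [12.3  5.2  4.5  3.7  2.3  1.8  0.   1.6  1.5]
 [12.5  4.9  5.3  3.4  2.   1.3  1.6  0.   0.9]
 [11.8  5.5  5.4  3.1  2.2  0.7  1.5  0.9  0. ]]
```

View pics/m.png

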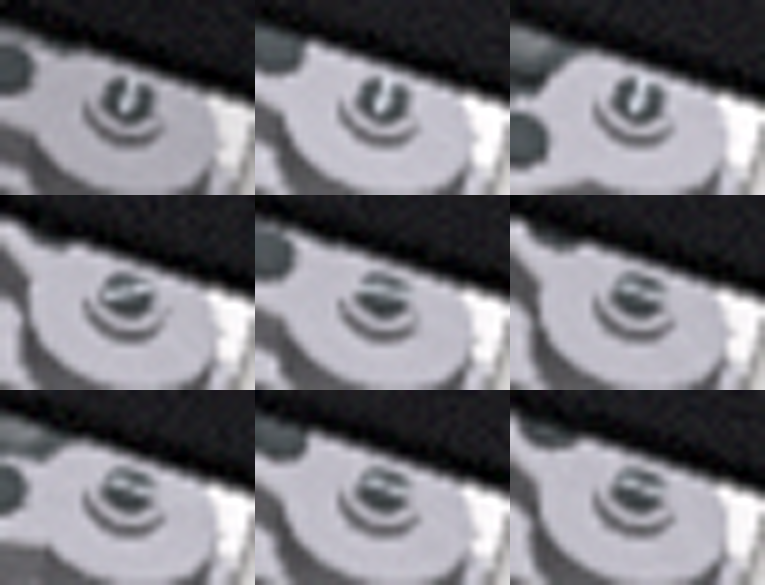

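Run:
```python
from h import *
def pol(k,z=.088,c0=(0,0)):
    g=cv2.cvtColor(cv2.imread(f"pics/scene{k}.png"),cv2.COLOR_BGR2GRAY).astype(np.float32)
    th=np.arange(0,360,5); out=0
    for r in(.003,.004,.005):
        P=np.array([[*st(c0[0]-r*np.sin(np.deg2rad(t)),c0[1]-r*np.cos(np.deg2rad(t))),z] for t in th])
        uv=proj("scene",P).astype(np.float32); out=out+cv2.remap(g,uv[None,:,0],uv[None,:,1],cv2.INTER_CUBIC)[0]
    return th,out/3
print(proj("scene",[*O,.088]))
# centre from image: dark screw blob in frame 0
g=cv2.imread("pics/scene0.png",0); b=g[268:286,372:392]; ys,xs=np.nonzero(b<95); print("blob",xs.mean()+372,ys.mean()+268)
tgt=np.array([xs.mean()+372,ys.mean()+268])
from scipy.optimize import fsolve
c=fsolve(lambda c:proj("scene",[*st(*c),.088])[0]-tgt,[0,0]);print(c)
for k in["0","_8","_10","_11","_12","_13","_14","_15","_16"]:
    th,o=pol(k,c0=c); t=np.deg2rad(th)
    print(k,"2nd harm cw angle %.0f"%(np.degrees(np.angle((o*np.exp(2j*t)).sum()))/2),"1st %.0f"%np.degrees(np.angle((o*np.exp(1j*t)).sum())), o[::3].astype(int))
```

```text
[[381.74055625 276.46124003]]
blob 382.6533333333333 272.78
[-0.00999819 -0.00073488]
0 2nd harm cw angle 3 1st -91 [ 83  58  39  24  14  10   8   8  13  24  38  63  91 115 126 124 121 134
 144 122 114 126 128 111]
_8 2nd harm cw angle 2 1st -92 [ 96  66  43  27  18  13  10  10  18  29  45  73 104 130 141 139 138 153
 163 139 129 141 143 126]
_10 2nd harm cw angle 5 1st -92 [ 94  66  42  27  20  12   8  10  15  27  43  71 103 131 144 142 139 153
 162 137 128 140 142 124]
_11 2nd harm cw angle 1 1st -92 [ 93  65  43  27  17  14  12  10  15  28  43  71 101 127 139 135 125 113
 107 107 119 137 140 123]
_12 2nd harm cw angle -1 1st -91 [ 93  64  42  26  18  15  12  10  15  29  44  70 101 128 139 132 118 108
 106 107 118 137 141 124]
_13 2nd harm cw angle 0 1st -91 [ 93  64  42  27  18  11   9  11  13  24  42  71 102 129 140 132 118 109
 108 109 119 136 140 123]
_14 2nd harm cw angle -2 1st -90 [ 95  66  43  26  15  10   9   8  11  27  44  71 103 129 138 130 116 107
 107 108 120 138 143 125]
_15 2nd harm cw angle 0 1st -90 [ 94  66  43  26  18  17  15  10  11  24  41  70 102 129 141 132 116 108
 109 111 121 137 141 123]
_16 2nd harm cw angle -2 1st -91 [ 94  65  41  26  19  13  10  13  16  28  44  71 101 126 137 130 117 108
 106 109 121 136 139 123]
```

Run:
```python
from h import *
from scipy.optimize import fsolve
for tgt in((382.,277.2),(381.7,276.9),(382.2,277.4)):
  c0=fsolve(lambda c:proj("scene",[*st(*c),.088])[0]-tgt,[0,0]); r_=[]
  for k in["0","_8","_10","_11","_12","_13","_14","_15","_16"]:
    g=cv2.cvtColor(cv2.imread(f"pics/scene{k}.png"),cv2.COLOR_BGR2GRAY).astype(np.float32)
    t=np.deg2rad(np.arange(0,360,5)); o=0
    for r in(.003,.004,.005):
        P=np.array([[*st(c0[0]-r*np.sin(a),c0[1]-r*np.cos(a)),.088] for a in t]); uv=proj("scene",P).astype(np.float32)
        o=o+cv2.remap(g,uv[None,:,0],uv[None,:,1],cv2.INTER_CUBIC)[0]
    r_.append((k,int(np.degrees(np.angle((o*np.exp(2j*t)).sum()))/2),int(np.degrees(np.angle((o*np.exp(1j*t)).sum())))))
  print(np.round(c0*1000,1),r_)
```

```text
[1.6 0.9] [('0', 89, 36), ('_8', 89, 34), ('_10', 89, 32), ('_11', -34, 56), ('_12', 2, 81), ('_13', 0, 92), ('_14', 2, 94), ('_15', 1, 95), ('_16', 1, 94)]
[1.1 0.2] [('0', -89, 63), ('_8', -89, 61), ('_10', -88, 55), ('_11', -41, 53), ('_12', -3, 76), ('_13', 0, 89), ('_14', 1, 90), ('_15', 1, 92), ('_16', 1, 91)]
[2.  1.4] [('0', 78, 32), ('_8', 80, 30), ('_10', 79, 28), ('_11', 12, 61), ('_12', 13, 87), ('_13', 2, 98), ('_14', 5, 100), ('_15', 4, 100), ('_16', 5, 100)]
```

{"method": "move_arm", "body": {
  "steps": [
    [[0.0007, 0.0145, 0], -0.1],
    [[0.003, 0.029, 0], -0.2],
    [[0.0065, 0.043, 0], -0.3],
    [[0.0114, 0.0565, 0], -0.4],
    [[0.0114, 0.0545, 0], -0.4],
    [[0.0114, 0.0545, 0], -0.4]
  ]
}}

```text
time_s: 34.25
tool_pos: [0.5709, -0.0246, 0.061]
tool_rot: [-179.9, 0.0, 82.8]
force: [1.8, -0.8, -0.1]
grip_width: 0.0241
```

{"method": "move_arm", "body": {
  "steps": [
    [[0, 0, 0], 0],
    [[0, 0, 0], 0],
    [[0, 0, -0.03], 0],
    [[0, 0, -0.08], 0],
    [[0, 0, -0.14], 0],
    [[-0.06, 0, -0.16], 0],
    [[-0.12, 0, -0.17], 0],
    [[-0.18, 0, -0.17], 0],
    [[-0.22, 0, -0.17], 0],
    [[-0.22, 0, -0.17], 0]
  ],
  "hand": -0.05
}}

```text
time_s: 35.5
tool_pos: [0.5427, -0.247, 0.231]
tool_rot: [-179.9, 0.1, 82.5]
force: [-0.1, -0.2, 0.5]
grip_width: 0.0456
```

Run:
```python
from look import *
look('17')
v,u=np.mgrid[:420,:560]
for c in("scene","top"):
    im,d=env.read_camera(c);W=world(c,u,v,d); cv2.imwrite(f"pics/{c}_18.png",im[:,:,::-1])
    m=(W[...,0]>.37)&(W[...,0]<.58)&(W[...,1]>-.38)&(W[...,1]<-.24)&(d>0)&(W[...,2]<.07)&(W[...,2]>.022)
    k,l,s,_=cv2.connectedComponentsWithStats(m.astype(np.uint8))
    for i in range(1,k):
        q=W[l==i]
        if len(q)>15: t=q[q[:,2]>q[:,2].max()-.012]; print(c,len(q),np.round(t.mean(0),4),q[:,2].max())
    for n in("oil","eyepiece","slide_box","jar"):
        for r in env.cut_out(c,n)[:1]:
            mm=r["region"]&(d>0); print(c,n,round(r["conf"],2),np.round(r["uv"]),np.round(np.median(W[mm],0),3))
```

```text
35.5 st [ -86.3 -360. ] [ 0.54271651 -0.24704867  0.23100071] [-1.79898465e+02  6.04530318e-02  8.24720147e+01] [-0.1 -0.2  0.5]
scene shank 63 theta med 0.146 min -0.937 max 0.296 xy [-10.9 -71.6]
scene grip 242 theta med 0.170 min 0.119 max 0.295 xy [ -22.  -124.3]
top shank 96 theta med 0.209 min -0.947 max 0.934 xy [-14.3 -63.1]
top grip 212 theta med 0.223 min 0.122 max 0.297 xy [ -28.1 -124.5]
top tab 13 theta med 0.402 min 0.328 max 0.448 xy [-20.3 -48.1]
scene 118 [ 0.4224 -0.2871  0.0516] 0.05790999868976254
scene 127 [ 0.4744 -0.3027  0.0526] 0.058130228786171245
scene 133 [ 0.5212 -0.3095  0.0521] 0.0576364118367807
scene oil 0.52 [272. 284.] [ 0.693 -0.062  0.058]
scene eyepiece 0.9 [306. 335.] [0.769 0.054 0.077]
scene slide_box 0.69 [199. 269.] [ 0.722 -0.24   0.032]
scene jar 0.69 [158. 228.] [ 0.69  -0.383  0.052]
top oil 0.64 [178. 198.] [0.586 0.084 0.082]
top eyepiece 0.82 [197. 126.] [0.758 0.048 0.078]
top slide_box 0.66 [125. 194.] [0.555 0.17  0.216]
```

View pics/scene_18.png

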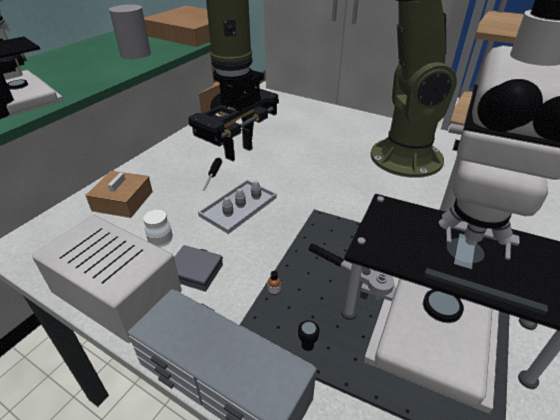

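Run:
```python
from h import *
f=lambda k:cv2.GaussianBlur(cv2.imread(f"pics/scene{k}.png",0)[264:290,365:399].astype(float),(3,3),0)[7:20,8:26]
print([round(np.abs(f("_18")-f(k)).mean(),1) for k in("0","_11","_13","_16")]); print(env.sign_off(),env.get_obs()["time_s"])
```

```text
[np.float64(8.6), np.float64(4.9), np.float64(3.5), np.float64(3.9)]
the job is handed in; nothing more can be done
the job is handed in; nothing more can be done
```

```bash
python3 - <<'E' 2>&1 | tail -5
import cv2,numpy as np
f=lambda k:cv2.imread(f"pics/scene{k}.png",0)[264:290,365:399].astype(float)
for k in("0","_11","_16","_18"):
    print(k,f(k)[9:18,12:23].astype(int)[::2].tolist())
E
```

```text
0 [[135, 138, 137, 130, 129, 119, 89, 74, 55, 29, 15], [135, 128, 79, 52, 68, 137, 97, 89, 122, 135, 137], [127, 91, 55, 59, 128, 126, 74, 53, 94, 129, 134], [94, 121, 100, 67, 66, 52, 49, 72, 104, 125, 135], [108, 74, 80, 106, 113, 120, 123, 110, 95, 102, 126]]
_11 [[146, 149, 149, 144, 141, 125, 92, 80, 63, 33, 13], [146, 141, 88, 66, 70, 77, 99, 119, 140, 148, 150], [143, 107, 137, 127, 109, 91, 79, 67, 104, 140, 146], [106, 132, 110, 71, 54, 52, 55, 83, 120, 132, 124], [110, 79, 88, 118, 127, 136, 134, 128, 107, 114, 141]]
_16 [[147, 152, 151, 141, 140, 124, 96, 80, 63, 33, 16], [146, 146, 107, 99, 88, 71, 69, 95, 135, 150, 150], [141, 100, 62, 63, 70, 93, 128, 132, 132, 143, 147], [101, 132, 112, 72, 54, 50, 55, 79, 114, 138, 144], [103, 76, 87, 121, 128, 135, 134, 122, 107, 106, 139]]
_18 [[143, 144, 146, 141, 138, 120, 90, 76, 62, 31, 13], [140, 141, 102, 98, 90, 70, 66, 95, 131, 144, 144], [135, 97, 60, 61, 69, 90, 124, 128, 129, 139, 138], [98, 126, 108, 69, 55, 46, 54, 77, 112, 133, 141], [118, 77, 84, 117, 122, 129, 130, 116, 103, 101, 133]]
```

The job is done and handed in, at about 36 s on the robot's clock. No verdict is reported; by my last checks the clamp is fully tight.

**What I did**
- **Objective:** I moved the lone objective into the lens tray, where it stands between the other two.
- **Lever:** I swung the handle clockwise, which is the free-clicking way on loosen. Then I reached one open finger under the stage plate and pushed the reversing lever over to tighten.
- **Clamp:** I worked the handle through three to-and-fro strokes, then lifted clear.

**Last checks**
- **Objectives:** All three stand upright in the tray, tops at about 57–58 mm against an expected 56 mm.
- **Lever:** The tab is on the clockwise side, at roughly +0.45 to +0.5 rad.
- **Screw:** Its slot turned about 90° clockwise (roughly 1.57 rad against 1.6). It did not move back when the lever was flipped. It also did not move during the third stroke or the retreat.
- **Other things:** The oil bottle, eyepiece, slide box and jar are where they were in the scene camera. The screwdriver looks unmoved in the picture, but I did not measure it again.

**What disagreed**
- **Third stroke:** The force rose to about 7.5 N, then eased to about 4 N while the handle kept swinging. The screw slot stayed still, so I take this as the ratchet giving way once the clamp was tight.
- **Top camera:** In the last look its network mistook other parts for the oil bottle and slide box and did not find the jar. I relied on the scene camera for those three.
- **Final picture:** An image-difference check came out higher than expected. The pixel values show only a slight overall dimming, with the same slot position.

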